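Third hand at the engraving jig

TASK

Lay the oblong slate plaque flat in the pocket of the engraving jig, lengthwise between the two cheeks, lowering it in rather than dropping it, and let go of it. Then take the jig's sprung carriage by its black handle and slide it forward until its padded bar pushes the plaque home against the fence, and finish while still holding it there with a steady push of about 10 N, which sinks the bar's springs about 10 mm, so that a colleague can tighten the lock screws. Do not drive the springs solid, and leave the square tile, the tin and the magnifier where they are.

Things in the scene. Friction and masses are not known exactly. Their poses are not given: they have to be found in the camera images.
- plaque: dark grey slate plaque, a rectangular plate 100 mm long (its x), 60 mm wide (its y), 14 mm thick, with a small fixing hole near each short end, about 0.22 kg, lying flat on the bench; origin at the centre of its underside. Either short end may go first.
- jig: engraving jig fixed on the bench: aluminium plate 280 x 110 mm, top at z = 12 mm; origin on the bench under it (plate x = -135 to 145 mm), x along the jig towards the fence, y across. The pocket lies between two low dark steel cheeks, closed by the fence at the far end, open at the near end and above. A rail (7 mm high, 24 mm wide) runs along y = 0 from x = -133 to 12 mm.
- pocket (a point): on the plate, where the plaque's origin is when it is fully home: x = 78, z = 12 mm of the jig. The cheeks, 10 mm high and 62.6 mm apart (plaque 60 mm), cover x = 88 to 128 mm, with flared lead-ins from 79 mm; the plaque's near half stands free at both sides to be gripped. A plaque laid 5 to 20 mm short of home is within the cheeks, and the bar slides it home.
- carriage (a joint): slide of the carriage, a grey block 50 x 66 mm, top 40 mm above the bench, on the rail; 0 to 0.105 m, growing towards the fence. At 0 its handle is at jig x = -105 mm and the relaxed pad's face at -46 mm. Friction about 1 N, no lock: let go, the springs push it back. With the plaque home the pad touches at 0.074 and the springs are sunk 10 mm at 0.084. Leave its two side screws alone.
- grip (a point): centre of the carriage's handle, 58 mm above the bench. The handle is an upright black grip on the middle of the carriage, 26 mm along the jig, 20 mm across it, its foot 40 mm and its top 74 mm above the bench; pinch it across the jig.
- pressure_bar (a joint): how far the padded bar has sunk towards the carriage against its two coil springs: 0 relaxed, 0.018 m solid, together 1 N per mm (10 mm = 10 N). The clear gap between the bar and the carriage block is 20 mm when relaxed, 10 mm at 10 N.
- square_tile: bystander: square slate tile 78 x 78 x 14 mm of the same stone, lying flat; origin at the centre of its underside.
- tin: bystander: open food tin, 73 mm across, 100 mm high, standing; origin at the centre of its underside.
- magnifier: bystander: loupe, black and white, 42 mm across, 40 mm high, standing; origin at the centre of its underside.
- pad_face (a point): middle of the face of the black rubber pad, 54 mm wide and 11 mm high (21 to 32 mm above the bench), on the pressure bar that two sprung pins carry in front of the carriage; it is what touches the plaque's near edge.
- fence_face (a point): middle of the face of the fence that the plaque's far edge meets, at jig x = 128 mm, 23 mm above the bench; the fence is a steel bar across the far end of the jig, 14 mm thick, 110 mm wide, its top 34 mm above the bench.

How it is judged:
By the outcome, as a careful person would: the job done as asked, in the order asked, and still so for the second after the job is handed in, while the arm keeps its last pose, push and grip.
It also fails if it takes over 53 s, if anything falls off the work surface, if the arm or the gripper's body presses on something with over 40 N, if the wrist force passes 120 N, or if a joint passes its speed limit or range.

ROBOT

A 7-joint arm with a two-finger parallel gripper is mounted at the origin on a cart in front of the work surface, level with it; the furniture and walls round the work are solid. World frame = base frame: x ahead of the robot, y to its left, z up, the work surface at z = 0. Lengths are in m, angles in degrees, forces in N, time in s.
With the tool pointing down it reaches from about 0.425 to 0.825 m from the base axis. Payload 3.6 kg.
Tool frame: the origin (TCP) lies between the finger pads; the fingertips stand 22 mm ahead of it and the grasp point (between the pads) lies 3 mm ahead of it; z points along the fingers, y is the line along which they close (so a half turn about z gives the same grasp; the last joint's range is limited). The gripper opens to 85 mm and grips with 20 to 120 N. Pads are 22 mm wide; open, the fingers measure 114 mm over their backs; the gripper's body (76 mm by 85 mm) begins 54 mm behind the grasp point. The pads swing forward as they close: fully open they stand 13 mm farther back than shut.
Start: joints at [65.575, 35.231, -0.722, 81.555, 0.464, 63.22, -2.315], TCP at [0.253, -0.599, 0.253] pointing down, gripper open.
Joint ranges: [-178.69, 178.69], [-17.37, 117.87], [-77.05, 75.6], [15.02, 138.74], [-78.02, 258.01], [0.78, 113.62], [-162.83, 162.83]. Speed limits (degrees/s): [159.86, 159.86, 180, 180, 180, 180, 180].

INTERFACE

Orientations are given as [roll, pitch, yaw] about the fixed x, y, z axes, in that order (R = Rz(yaw) Ry(pitch) Rx(roll)).
In Python, from plant import manip, viewer gives the robot as it stands.
- The arm moves only by the tool drive_tool, never from a script. Its argument "motion" is one flat list of numbers, 6 for each row, row after row: the shift along the world's x, y, z in mm, then the turn, a rotation vector about the world's x, y, z in units of 6 degrees (1.0 is 6 degrees). In form: [x, y, z, rx, ry, rz, x, y, z, rx, ry, rz, ...]. A call has 1 to 20 rows; each row shifts and turns the commanded pose from where the row before left it; what a row does not reach is not made up. A row lasts 1/10 s, in which the tool goes at most 50 mm and 8.59 degrees, less where a joint would pass 70% of its speed; a pose out of reach is approached as far as the arm can. A call is refused whole if a number of a shift passes 50 or a number of a turn 1, either way. A call with a gripper value outside its range is refused whole. "fingers" is the finger opening in mm, from 0 to 85.4, set as the call begins (left out, the last holds). The fingers move at their own pace and stop on an object; "newtons" is the grip in N (left out, the last holds). Time passes only in rows, so rows that do not move let the fingers close. It gives the time, the measured TCP pose, the force, the opening and the grip force at its end, in the units of the state.
- manip.get_state(): the state, without advancing time (a new reading comes with each control period).
- viewer.camera(name): name is "scene" or "top" or "wrist"; returns a dict with "color" (480x640x3 uint8, red, green, blue), "intrinsics" (3x3 intrinsics, pixels), "k1" (the pictures are not rectified: a ray, as slopes to the right and down, at radius r is drawn at 1 + k1 r^2 times it, then the intrinsics apply), "rvec" (rotation vector, rad) and "tvec" (3), from world to camera coordinates, as OpenCV has them. Camera axes: x right, y down, z forward; pixel columns grow to the right and rows downward; lengths in m; the calibration is good to about 2 mm. A picture is of the moment at which its call begins. There is no depth.
- manip.job_done(): hands the job in; it is judged then, once.
The state is a dict: "t": time; "joint_positions": joint angles; "qvel": joint speeds; "tau": joint torques, N m; "ee_pos": TCP position; "tool_rot": TCP orientation; "ft_force": force on the tool from outside, world axes, zero at the start; "torque": the same for the moment, N m; "grip_width": opening from 0.0 (shut) to 1.0 (fully open); "finger_force": force on a finger pad.
Only numpy, scipy, OpenCV 4.12 (cv2) and the standard library are available. Lean on these libraries where they do the work, as an engineer would, in place of code of your own. Each camera call takes 0.05 s, during which the arm holds its last target. There are 200 camera calls.

## Working session

There is one attempt and no reset: what is moved stays moved. The work goes in short steps, Python scripts to look and compute and a tool call to move; the robot and the scene stay as the last step left them, time stands still between calls to the robot, and variables do not carry over. Pictures are saved under pics/ and viewed, at most 10 in all, crops included, and the job is handed in when it is done.

Besides the shell and the picture viewer there is one more tool, called after "Request:" as name(argument=value, ...) on one line, values as JSON. drive_tool: Moves the arm, as the interface text tells. Its arguments: {"type":"object","properties":{"motion":{"type":"array","items":{"type":"number"}},"fingers":{"type":"number"},"newtons":{"type":"number"}},"required":["motion"]}

```bash
mkdir -p pics; python3 - <<'E'
from plant import manip, viewer
import cv2,pickle
for n in("scene","top"):
    c=viewer.camera(n); pickle.dump(c,open(f"pics/{n}.pkl","wb"))
    cv2.imwrite(f"pics/{n}0.png",c["color"][:,:,::-1]); print(n,c["k1"],c["intrinsics"].tolist() if hasattr(c["intrinsics"],'tolist') else c["intrinsics"],c["rvec"],c["tvec"])
print(manip.get_state())
E
```

```text
scene -0.16170429851149393 [[550.6919568947296, 0.0, 322.3714475807969], [0.0, 550.6919568947296, 246.32245818656764], [0.0, 0.0, 1.0]] [ 1.15010382 -2.25467016  1.10418485] [0.36328282 0.32046308 0.64533163]
top -0.014014662495974639 [[484.63210527964566, 0.0, 319.6757361858925], [0.0, 484.63210527964566, 238.7496989008942], [0.0, 0.0, 1.0]] [ 2.13639399 -2.17335278  0.13688383] [0.05237153 0.58387507 0.88847041]
{'t': 0.1, 'joint_positions': array([65.57671923, 35.28423649, -0.72354964, 81.63189799,  0.46480535,
       63.21978145, -2.31587882]), 'qvel': array([ 0.05016289, -0.15083907,  0.02307575, -0.15669491, -0.09773724,
        0.07368061, -0.06939871]), 'tau': array([ 1.12920607e-03, -4.70384431e+01,  2.60293186e-01, -1.71572113e+01,
        1.01129076e-02,  5.86526687e-03, -1.04567533e-05]), 'ee_pos': array([ 0.25274894, -0.59815671,  0.25224932]), 'tool_rot': array([-1.79866980e+02,  1.90074033e-03,  2.29084431e+01]), 'ft_force': array([-0.39379419, -0.36167146, -0.66073657]), 'torque': array([ 0.02323531,  0.01175364, -0.02362496]), 'finger_force': 0.0, 'grip_width': 1.0001559011125978}
```

View pics/top0.png

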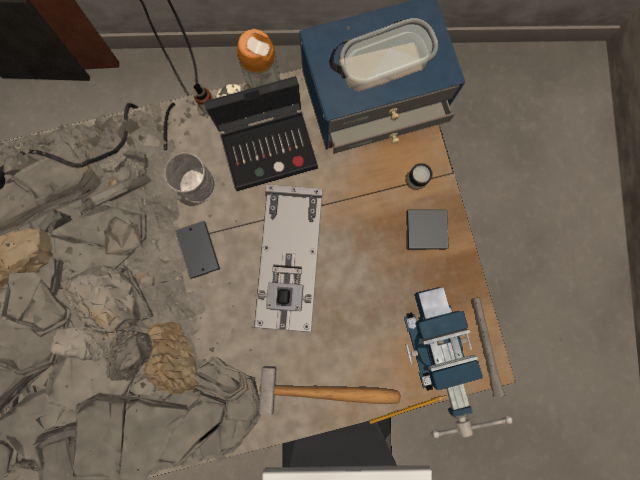

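View pics/scene0.png

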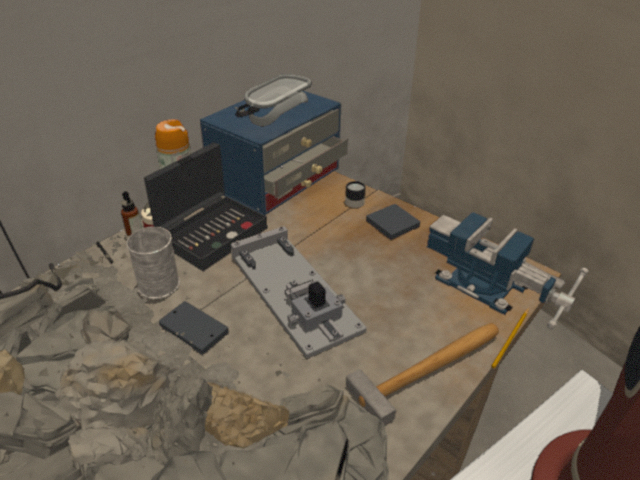

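The plaque is at about (198,249) in the top view. The jig runs from its near end at (283,328) to the fence at (293,190), with the handle at (284,296). The square tile is at (428,229), the tin at (190,180) and the magnifier at (420,175). I'll enlarge this area to read it more closely.

```bash
cat > h.py <<'E'
import numpy as np,cv2,pickle
def ld(n): return pickle.load(open(f"pics/{n}.pkl","rb"))
def w2p(c,X):
    R,_=cv2.Rodrigues(np.array(c["rvec"]));d=np.array([c["k1"],0,0,0.])
    return cv2.projectPoints(np.array(X,float).reshape(-1,1,3),np.array(c["rvec"]),np.array(c["tvec"]),np.array(c["intrinsics"]),d)[0][:,0]
def p2w(c,uv,z):
    K=np.array(c["intrinsics"]);R,_=cv2.Rodrigues(np.array(c["rvec"]));t=np.array(c["tvec"]).ravel()
    n=cv2.undistortPoints(np.array(uv,float).reshape(-1,1,2),K,np.array([c["k1"],0,0,0.]))[:,0]
    d=np.c_[n,np.ones(len(n))]@R; o=-R.T@t
    z=np.broadcast_to(z,len(d)); return o+d*((z-o[2])/d[:,2])[:,None]
E
python3 - <<'E'
from h import *
c=ld("top");im=c["color"][175:340,165:335,::-1]
cv2.imwrite("pics/topc.png",cv2.resize(im,None,fx=3.6,fy=3.6,interpolation=cv2.INTER_CUBIC))
print(p2w(c,[(198,249),(283,328),(293,190),(0,0),(640,480)],0.012))
R,_=cv2.Rodrigues(c["rvec"]);print(-R.T@c["tvec"])
E
```

```text
[[ 0.57181281  0.28122684  0.012     ]
 [ 0.41648982  0.11566524  0.012     ]
 [ 0.68664317  0.09374714  0.012     ]
 [ 1.1101118   0.71154909  0.012     ]
 [ 0.1252864  -0.54569731  0.012     ]]
[0.46670582 0.04252769 0.95572466]
```

View pics/topc.png

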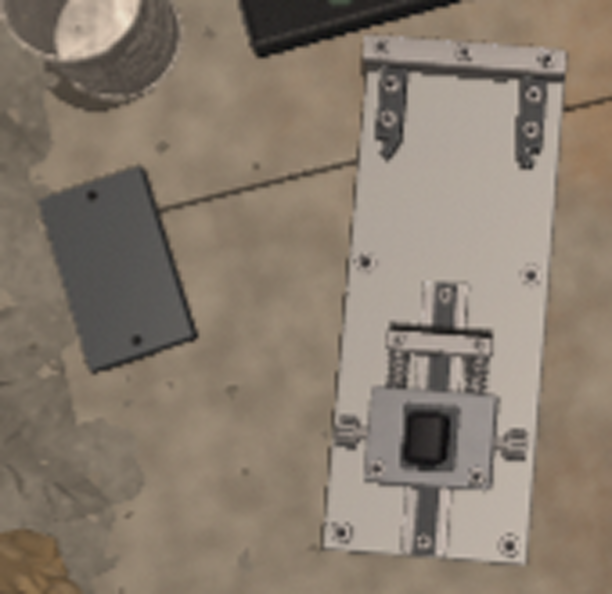

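The crop shows the plaque's top corners at (41,199), (143,167), (196,336) and (94,371). The jig's near corners are at (323,549) and (527,563), and the fence's top corners at (364,38) and (566,50). The handle is at (428,438). Next I'll fit the poses.

```bash
cat >> h.py <<'E'
from scipy.optimize import least_squares
def fit(c,uv,P,x0):
    P=np.array(P,float)
    def W(q): 
        a=np.radians(q[2]);R=np.array([[np.cos(a),-np.sin(a)],[np.sin(a),np.cos(a)]])
        return np.c_[P[:,:2]@R.T+q[:2],P[:,2]]
    r=least_squares(lambda q:(w2p(c,W(q))-uv).ravel(),x0,x_scale=[.01,.01,1]);return r.x,r.fun.reshape(-1,2).round(2).tolist()
E
python3 - <<'E'
from h import *
c=ld("top")
f=lambda a:(np.array(a,float)+.5)/3.6-.5+[165,175]
pl=f([(41,199),(143,167),(196,336),(94,371)])
print(fit(c,pl,[(.05,.03,.014),(.05,-.03,.014),(-.05,-.03,.014),(-.05,.03,.014)],[.57,.28,20]))
j=f([(323,549),(527,563),(364,38),(566,50)])
q,r=fit(c,j,[(-.135,.055,.012),(-.135,-.055,.012),(.142,.055,.034),(.142,-.055,.034)],[.55,.1,-5]);print(q,r)
def loc(uv,z):
    w=p2w(c,f(uv),z)[:,:2]-q[:2];a=np.radians(q[2]);return w@np.array([[np.cos(a),-np.sin(a)],[np.sin(a),np.cos(a)]])
print("handle",loc([(428,438)],.074)); print("carriage",loc([(368,388),(498,397),(494,489),(362,480)],.04))
t=ld("top");print("tin top", p2w(c,f([(88,30)]),.1))
E
```

```text
(array([ 0.57163587,  0.2816713 , 17.78738803]), [[-0.46, 0.01], [0.32, -0.8], [0.63, 0.27], [-0.5, 0.48]])
[ 0.54767295  0.10395956 -5.20762873] [[-0.17, 0.42], [0.28, 0.86], [-0.18, -1.03], [0.06, -0.32]]
handle [[-0.07163693 -0.0009945 ]]
carriage [[-0.04792422  0.03509641]
 [-0.04757229 -0.03313344]
 [-0.09520166 -0.03477824]
 [-0.09567265  0.03404591]]
tin top [[0.68251055 0.2769879  0.1       ]]
```

The carriage currently stands at about 0.034. I'll move above the plaque in two legs.

Request:
drive_tool(motion=[8,12,4,0,0,0,16,24,4,0,0,0,20,30,5,0,0,0,20,32,5,0,0,0,20,34,5,0,0,0,20,34,5,0,0,0,20,34,5,0,0,0,20,36,5,0,0,0,20,38,5,0,0,0,20,40,5,0,0,0,20,42,0,0,0,0,18,44,0,0,0,0,15,46,0,0,0,0,13,48,0,0,0,0,10,48,0,0,0,0,10,48,0,0,0,0,10,48,0,0,0,0,8,48,0,0,0,0,6,48,0,0,0,0,5,40,0,0,0,0], fingers=85)

```text
t: 2.1
ee_pos: [0.5507, 0.1796, 0.3015]
tool_rot: [-179.9, -0.0, 23.1]
ft_force: [0.4, 0.1, 0.6]
grip_width: 0.994
finger_force: 0.0
```

Request:
drive_tool(motion=[2,30,-10,0,0,-0.2,2,25,-20,0,0,-0.2,2,18,-30,0,0,-0.2,2,12,-30,0,0,-0.2,0,7,-20,0,0,-0.05,0,0,-10,0,0,0,0,0,0,0,0,0,0,0,0,0,0,0])

```text
t: 2.9
ee_pos: [0.5605, 0.267, 0.1824]
tool_rot: [180.0, -0.1, 17.8]
ft_force: [-0.9, 0.8, 0.6]
grip_width: 0.997
finger_force: 0.0
```

```bash
python3 - <<'E'
from plant import manip, viewer
import cv2,pickle
c=viewer.camera("wrist"); pickle.dump(c,open("pics/wrist.pkl","wb"))
cv2.imwrite("pics/wrist1.png",c["color"][:,:,::-1])
s=manip.get_state();print(s["t"],s["ee_pos"],s["tool_rot"],s["ft_force"],s["joint_positions"])
E
```

```text
2.95 [0.56081958 0.26701948 0.18282935] [-1.79994847e+02 -1.52149669e-01  1.77539486e+01] [-0.57159885 -0.44235193 -0.33582844] [ -22.20936644   36.83129023   -8.80965439   91.52864337    6.72215781
   52.00691263 -105.66255058]
```

View pics/wrist1.png

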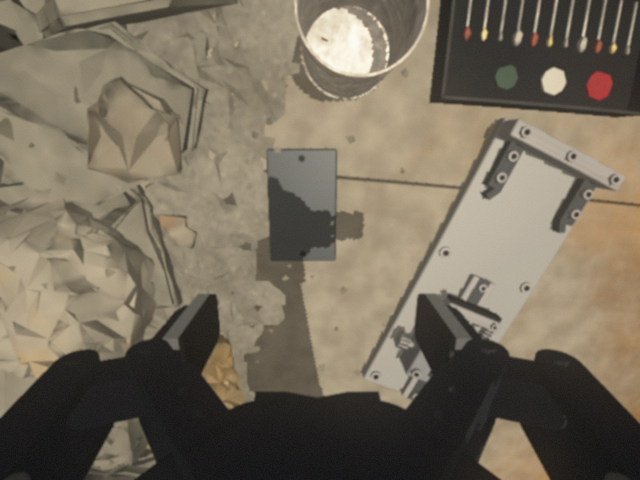

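The wrist view shows the plaque's corners at (268,150), (336,149), (336,260) and (270,261), upright in the picture, so the yaw matches. The jig is at the right. I see no rock within a finger's width of the plaque's near half.

```bash
python3 - <<'E'
from h import *
c=ld("wrist");im=c["color"][140:270,250:350,::-1]
print(fit(c,np.array([(267.5,149.5),(336,149),(336,260),(270,261)]),[(.05,.03,.014),(.05,-.03,.014),(-.05,-.03,.014),(-.05,.03,.014)],[.57,.28,20]))
print(w2p(c,[[.5608,.267,.0]]),c["k1"])
a=cv2.resize(im,None,fx=4,fy=4,interpolation=cv2.INTER_CUBIC)
b=cv2.resize(c["color"][110:230,470:640,::-1],None,fx=2.35,fy=520/120,interpolation=cv2.INTER_CUBIC)
cv2.imwrite("pics/w1c.png",np.hstack([a,b]))
E
```

```text
(array([ 0.57278805,  0.28411235, 17.91021818]), [[-1.8, -0.93], [1.48, -0.71], [-0.01, 1.45], [0.35, 0.59]])
[[316.84298189 222.46205908]] -0.04988286728772635
```

View pics/w1c.png

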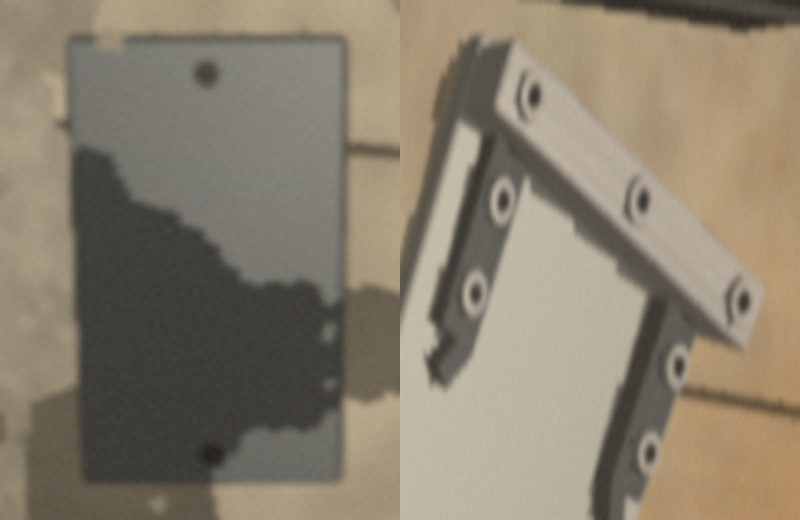

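Request:
drive_tool(motion=[2,6,-10,0,0,0,2,6,-25,0,0,0,0,1.5,-30,0,0,0,0,0,-30,0,0,0,0,0,-25,0,0,0,0,0,-20,0,0,0,0,0,-15,0,0,0,0,0,-8,0,0,0,0,0,-2,0,0,0,0,0,0,0,0,0])

```text
t: 3.95
ee_pos: [0.5645, 0.2811, 0.0168]
tool_rot: [-180.0, -0.1, 17.8]
ft_force: [0.7, 0.8, -0.2]
grip_width: 0.993
finger_force: 0.0
```

Request:
drive_tool(motion=[0,0,0,0,0,0,0,0,0,0,0,0,0,0,0,0,0,0,0,0,0,0,0,0,0,0,0,0,0,0,0,0,0,0,0,0], fingers=50, newtons=40)

```text
t: 4.55
ee_pos: [0.5648, 0.2813, 0.0177]
tool_rot: [-180.0, -0.1, 17.8]
ft_force: [-0.6, -0.0, 5.6]
grip_width: 0.684
finger_force: 45.5
```

Request:
drive_tool(motion=[0,0,4,0,0,0,0,0,10,0,0,0,0,0,20,0,0,0,0,0,25,0,0,0,1,-4,20,0,0,-0.2,4,-12,10,0,0,-0.4,4,-20,0,0,0,-0.5,5,-24,0,0,0,-0.5,6,-26,0,0,0,-0.5,6,-26,0,0,0,-0.5,6,-26,0,0,0,-0.5,4,-22,0,0,0,-0.4,3,-14,-10,0,0,-0.3,2,-8,-15,0,0,-0.03,0,0,-12,0,0,0,0,0,-6,0,0,0,0,0,-2,0,0,0,0,0,0,0,0,0,0,0,0,0,0,0])

```text
t: 6.45
ee_pos: [0.6053, 0.0999, 0.0607]
tool_rot: [-180.0, -0.1, -5.1]
ft_force: [-1.0, 0.3, -2.2]
grip_width: 0.692
finger_force: 44.5
```

```bash
python3 - <<'E'
from plant import manip, viewer
from h import *
for n in("wrist","top","scene"):
    c=viewer.camera(n); pickle.dump(c,open(f"pics/{n}2.pkl","wb"))
    cv2.imwrite(f"pics/{n}2.png",c["color"][:,:,::-1])
s=manip.get_state();print(s["t"],s["ee_pos"],s["tool_rot"],s["ft_force"],s["finger_force"])
E
```

```text
6.6 [0.60536795 0.09917246 0.0609048 ] [-1.79973252e+02 -7.00981739e-02 -5.14770364e+00] [-0.34235716  0.22827026 -1.63820086] 44.54724669456482
```

View pics/wrist2.png

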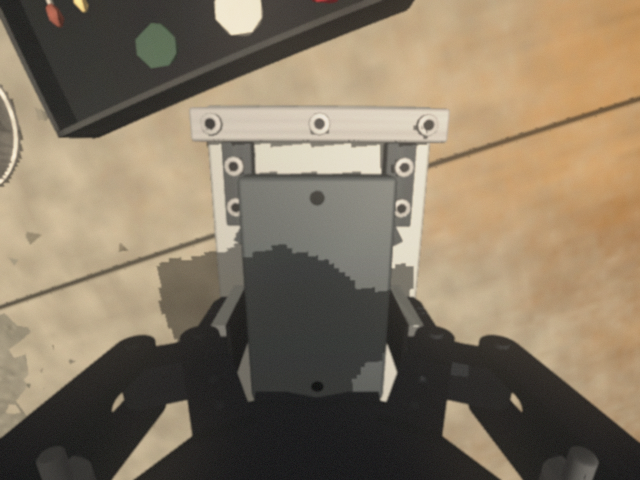

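The plaque hovers in line with the cheeks. I'll enlarge this view to measure the offset.

```bash
python3 - <<'E'
from h import *
c=ld("wrist2")
cv2.imwrite("pics/w2c.png",cv2.resize(c["color"][98:248,190:450,::-1],None,fx=3,fy=3,interpolation=cv2.INTER_CUBIC))
E
```

```text
(no output)
```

View pics/w2c.png

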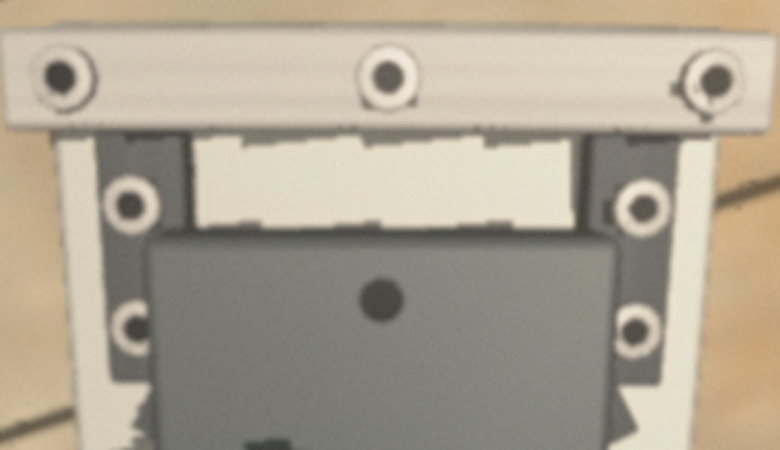

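In the crop, the fence's top corners are at (3,30), (775,36), (769,131) and (7,127). The cheeks' inner top edges are at about x=181 and 592. The plaque's far top corners are at (150,238) and (613,238), so it sits slightly left.

```bash
python3 - <<'E'
from h import *
c=ld("wrist2")
f=lambda a:(np.array(a,float)+.5)/3-.5+[190,98]
q,r=fit(c,f([(3,30),(775,36),(769,131),(7,127)]),[(.142,.055,.034),(.142,-.055,.034),(.128,-.055,.034),(.128,.055,.034)],[.55,.1,-5]);print(q,r)
def loc(uv,z):
    w=p2w(c,uv,z)[:,:2]-q[:2];a=np.radians(q[2]);return (1000*w@np.array([[np.cos(a),-np.sin(a)],[np.sin(a),np.cos(a)]])).round(1).tolist()
print("cheek",loc(f([(181,137),(592,137)]),.022),loc(f([(194,180),(574,180)]),.012))
print("screws",loc(f([(130,205),(643,208),(137,328),(635,331)]),.022), "plate edges",loc(f([(58,140),(716,140),(78,440),(692,440)]),.012))
print("plaque",loc(f([(150,238),(613,238)]),.0572))
print("plaque holes",loc(np.array([(f([(381,300)])[0]),(317.5,386)]),.0572))
print("side edges",loc([(249,390),(386,390)],.0572))
E
```

```text
[ 0.54855121  0.10479223 -5.44906305] [[-3.24, -0.92], [3.17, -1.17], [1.88, 1.72], [-1.8, 1.36]]
cheek [[127.2, 31.7], [127.6, -31.3]] [[120.4, 31.8], [120.8, -30.7]]
screws [[116.9, 40.1], [117.0, -39.9], [97.5, 40.1], [97.5, -40.0]] plate edges [[126.8, 53.9], [127.4, -53.7], [75.6, 54.3], [76.3, -54.2]]
plaque [[115.1, 29.2], [115.4, -27.5]]
plaque holes [[107.6, 0.9], [23.7, -0.0]]
side edges [[21.2, 30.6], [21.6, -30.7]]
```

Request:
drive_tool(motion=[0,-0.3,-4,0,0,-0.07,0,0,-6,0,0,0,0,0,-5,0,0,0,0,0,-3,0,0,0,0,0,-2,0,0,0,0,0,-2,0,0,0,0,0,-1,0,0,0,0,0,-1,0,0,0,0,0,-1,0,0,0,0,0,0,0,0,0])

```text
t: 7.6
ee_pos: [0.605, 0.0985, 0.0353]
tool_rot: [-180.0, 0.0, -5.6]
ft_force: [0.1, 0.2, -1.5]
grip_width: 0.691
finger_force: 44.6
```

Request:
drive_tool(motion=[0,0,-1,0,0,0,0,0,-1,0,0,0,0,0,-1,0,0,0,0,0,0,0,0,0,0,0,0,0,0,0])

```text
t: 8.1
ee_pos: [0.605, 0.0985, 0.0323]
tool_rot: [-180.0, -0.0, -5.6]
ft_force: [-0.5, 0.3, -2.0]
grip_width: 0.691
finger_force: 44.6
```

The plaque's underside is below the cheek tops with no contact force. I'll go down to the plate.

Request:
drive_tool(motion=[0,0,-0.5,0,0,0,0,0,-0.5,0,0,0,0,0,-0.5,0,0,0,0,0,-0.5,0,0,0,0,0,-0.3,0,0,0,0,0,0,0,0,0,0,0,0,0,0,0])

```text
t: 8.8
ee_pos: [0.605, 0.0985, 0.03]
tool_rot: [-180.0, -0.0, -5.6]
ft_force: [0.1, 0.1, -2.0]
grip_width: 0.689
finger_force: 44.6
```

Request:
drive_tool(motion=[0,0,-0.4,0,0,0,0,0,-0.4,0,0,0,0,0,-0.4,0,0,0,0,0,0,0,0,0])

```text
t: 9.2
ee_pos: [0.6051, 0.0985, 0.0297]
tool_rot: [-180.0, -0.0, -5.6]
ft_force: [-3.4, -0.2, 4.6]
grip_width: 0.689
finger_force: 45.4
```

The plaque is down at the expected height. Release and rise, then look.

Request:
drive_tool(motion=[0,0,0.4,0,0,0,0,0,0,0,0,0,0,0,0,0,0,0,0,0,0,0,0,0,0,0,3,0,0,0,0,0,8,0,0,0,0,0,15,0,0,0,0,0,20,0,0,0,0,0,25,0,0,0,-5,0,25,0,0,0,-15,2,18,0,0,0,-25,3,5,0,0,0,-30,3,0,0,0,0,-25,2,0,0,0,0,-18,1,0,0,0,0,-8,1,0,0,0,0,-2,0,0,0,0,0,0,0,0,0,0,0,0,0,0,0,0,0], fingers=85)

```text
t: 11.1
ee_pos: [0.4783, 0.1104, 0.1485]
tool_rot: [-180.0, -0.1, -5.6]
ft_force: [0.0, -0.4, 0.1]
grip_width: 0.994
finger_force: 0.0
```

```bash
python3 - <<'E'
from plant import manip, viewer
from h import *
c=viewer.camera("wrist"); pickle.dump(c,open("pics/wrist3.pkl","wb"))
cv2.imwrite("pics/wrist3.png",c["color"][:,:,::-1])
s=manip.get_state();print(s["t"],s["ee_pos"],s["tool_rot"],s["ft_force"],s["finger_force"])
E
```

```text
11.15 [0.47818019 0.11038346 0.14830169] [-1.79980198e+02 -7.38832441e-02 -5.63437267e+00] [-1.03995949  0.10165737 -0.48428429] 0.0
```

View pics/wrist3.png

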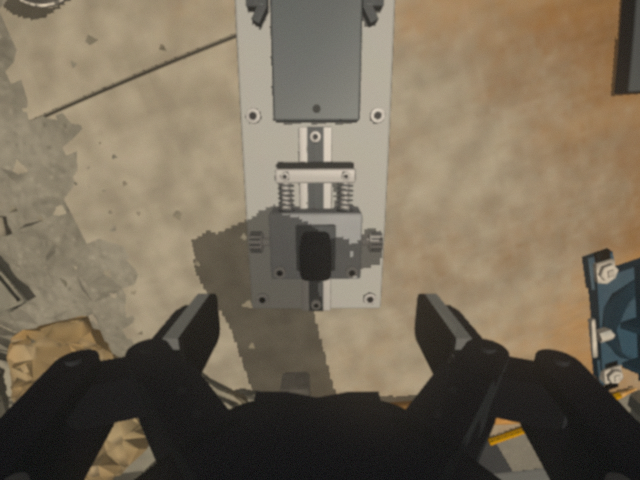

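The plaque lies flat between the cheeks, with its near edge at row 122. The handle is at (316,255) and the carriage top spans (272..361, 211..278), on the fingers' centreline. I'll compute the handle's position.

```bash
python3 - <<'E'
from h import *
c=ld("wrist3")
print(p2w(c,[(316.5,244.5)],.04),p2w(c,[(316,256)],.074))
print(fit(c,np.array([(272,211),(361,211),(361,278),(272,278)],float),[(.025,.033,.04),(.025,-.033,.04),(-.025,-.033,.04),(-.025,.033,.04)],[.48,.11,-5]))
print(p2w(c,[(316,122),(315,164)],[.026,.04]))
E
```

```text
[[0.47944023 0.11062308 0.04      ]] [[0.48224267 0.11059325 0.074     ]]
(array([ 0.47867615,  0.110704  , -5.63120087]), [[-3.01, 0.07], [2.98, 0.08], [0.37, 0.07], [-0.35, 0.04]])
[[0.5630442  0.10272446 0.026     ]
 [0.53550564 0.10608591 0.04      ]]
```

Request:
drive_tool(motion=[0,0,-5,0,0,0,0,0,-12,0,0,0,0,0,-18,0,0,0,0,0,-18,0,0,0,0,0,-14,0,0,0,0,0,-9,0,0,0,0,0,-5,0,0,0,0,0,-2,0,0,0,0,0,0,0,0,0], fingers=60)

```text
t: 12.05
ee_pos: [0.4772, 0.1105, 0.0653]
tool_rot: [-180.0, -0.0, -5.6]
ft_force: [0.2, -0.5, -0.1]
grip_width: 0.708
finger_force: 0.0
```

Request:
drive_tool(motion=[0,0,0,0,0,0,0,0,0,0,0,0,0,0,0,0,0,0,0,0,0,0,0,0,0,0,0,0,0,0,0,0,0,0,0,0,0,0,0,0,0,0,0,0,0,0,0,0], fingers=10, newtons=60)

```text
t: 12.85
ee_pos: [0.4777, 0.1115, 0.0659]
tool_rot: [-179.9, -0.1, -5.5]
ft_force: [-0.7, 3.0, 6.2]
grip_width: 0.224
finger_force: 60.3
```

Request:
drive_tool(motion=[0,0,0.5,0,0,0,1,-0.1,0,0,0,0,2,-0.2,0,0,0,0,3,-0.28,0,0,0,0,3,-0.28,0,0,0,0,3,-0.28,0,0,0,0,3,-0.28,0,0,0,0,3,-0.28,0,0,0,0,2,-0.2,0,0,0,0])

```text
t: 13.75
ee_pos: [0.4976, 0.1096, 0.0659]
tool_rot: [-179.9, -0.0, -5.5]
ft_force: [-0.8, 4.5, 5.2]
grip_width: 0.226
finger_force: 60.2
```

Request:
drive_tool(motion=[2,-0.19,0,0,0,0,2,-0.19,0,0,0,0,2,-0.19,0,0,0,0,2,-0.19,0,0,0,0,2,-0.19,0,0,0,0,2,-0.19,0,0,0,0])

```text
t: 14.35
ee_pos: [0.5084, 0.1086, 0.0659]
tool_rot: [-179.9, 0.1, -5.5]
ft_force: [-3.6, 4.8, 7.6]
grip_width: 0.226
finger_force: 60.5
```

Request:
drive_tool(motion=[1.5,0.1,0.3,0,0,0,1.5,0.1,0.2,0,0,0,1.5,0,0,0,0,0,1.5,-0.1,0,0,0,0,0,0,0,0,0,0])

```text
t: 14.85
ee_pos: [0.5141, 0.108, 0.066]
tool_rot: [-180.0, 0.1, -5.6]
ft_force: [-2.4, 4.6, 2.2]
grip_width: 0.229
finger_force: 60.0
```

Request:
drive_tool(motion=[1,-0.1,0,0,0,0,1,-0.1,0,0,0,0,1,-0.1,0,0,0,0,0,0,0,0,0,0])

```text
t: 15.25
ee_pos: [0.5174, 0.1077, 0.0659]
tool_rot: [-180.0, 0.1, -5.6]
ft_force: [-2.1, 4.2, 2.6]
grip_width: 0.226
finger_force: 60.0
```

Request:
drive_tool(motion=[1,-0.1,0,0,0,0,1,-0.1,0,0,0,0,1,-0.1,0,0,0,0,0,0,0,0,0,0])

```text
t: 15.65
ee_pos: [0.5203, 0.1075, 0.066]
tool_rot: [-180.0, 0.1, -5.6]
ft_force: [-2.7, 4.1, 3.0]
grip_width: 0.224
finger_force: 60.0
```

Request:
drive_tool(motion=[1,0,0,0,0,0,1,0,0,0,0,0,1,-0.1,0,0,0,0,0,0,0,0,0,0])

```text
t: 16.05
ee_pos: [0.5222, 0.1073, 0.0659]
tool_rot: [180.0, 0.2, -5.6]
ft_force: [-4.4, 4.8, 5.2]
grip_width: 0.223
finger_force: 60.2
```

Request:
drive_tool(motion=[1,0,0,0,0,0,1,0,0,0,0,0,0,0,0,0,0,0,0,0,0,0,0,0])

```text
t: 16.45
ee_pos: [0.5235, 0.1072, 0.0659]
tool_rot: [180.0, 0.3, -5.6]
ft_force: [-5.7, 4.7, 6.5]
grip_width: 0.225
finger_force: 60.4
```

Request:
drive_tool(motion=[1,0,0,0,0,0,1,0,0,0,0,0,1,-0.1,0,0,0,0,1,-0.1,0,0,0,0,1,-0.1,0,0,0,0,0,0,0,0,0,0,0,0,0,0,0,0])

```text
t: 17.15
ee_pos: [0.5268, 0.1069, 0.0659]
tool_rot: [179.9, 0.5, -5.6]
ft_force: [-8.2, 3.9, 8.9]
grip_width: 0.22
finger_force: 60.8
```

```bash
python3 - <<'E'
from plant import manip, viewer
from h import *
ims=[]
for n in("wrist","top"):
    c=viewer.camera(n); pickle.dump(c,open(f"pics/{n}4.pkl","wb")); ims.append(c["color"][:,:,::-1])
a=cv2.resize(ims[0][60:330,220:420],(440,594),interpolation=cv2.INTER_CUBIC)
b=cv2.resize(ims[1][180:318,254:336],(353,594),interpolation=cv2.INTER_CUBIC)
cv2.imwrite("pics/end4.png",np.hstack([a,b]))
s=manip.get_state();print(s["t"],s["ee_pos"],s["tool_rot"],s["ft_force"],s["finger_force"])
E
```

```text
17.25 [0.52680147 0.1069073  0.0659561 ] [179.92368443   0.49110779  -5.54909447] [-8.05167347  3.567689    9.03705769] 60.78412413597107
```

View pics/end4.png

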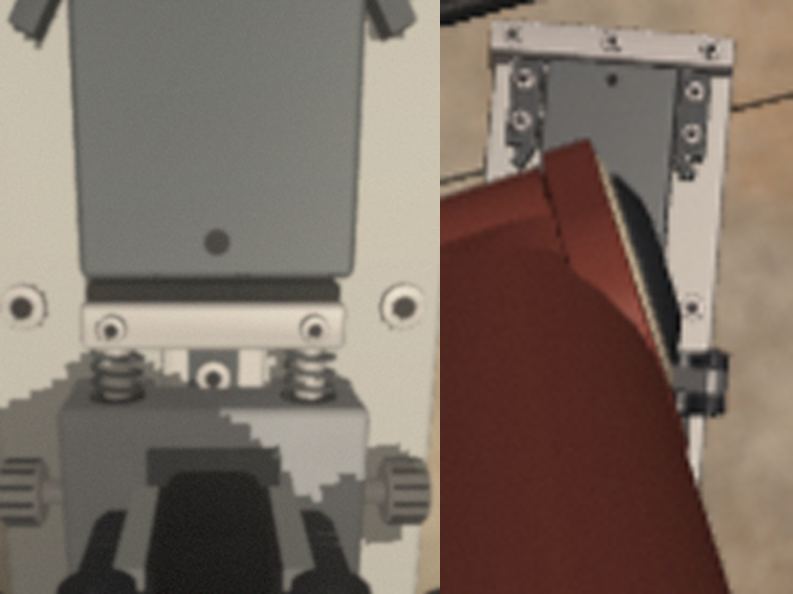

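The plaque is home against the fence, with the pad on its near edge and the springs partly compressed. In the left crop the bar's back edge is at y≈347 and the block's front top edge at y≈408. I'll compare that gap with the relaxed view (rows 181 and 211).

```bash
python3 - <<'E'
from h import *
a,b=ld("wrist3"),ld("wrist4")
for z in(.032,.036,.04):
    g=[]
    for c,u,r in((a,316,(164,181,211)),(b,317,(197.7,217.7,245.5))):
        w=p2w(c,[(u,x) for x in r],[z,z,.04]); g.append((np.round(1000*np.linalg.norm(w[0]-w[1]),1),np.round(1000*(w[1]-w[2])[0],1)))
    print(z,g)
# column profiles for edge check
ga=cv2.cvtColor(a["color"],cv2.COLOR_RGB2GRAY).astype(int);gb=cv2.cvtColor(b["color"],cv2.COLOR_RGB2GRAY).astype(int)
print(ga[158:220,298:304].mean(1).astype(int).tolist());print(gb[185:255,298:303].mean(1).astype(int).tolist())
E
```

```text
0.032 [(np.float64(11.7), np.float64(19.7)), (np.float64(9.5), np.float64(11.1))]
0.036 [(np.float64(11.5), np.float64(20.2)), (np.float64(9.2), np.float64(12.0))]
0.04 [(np.float64(11.3), np.float64(20.6)), (np.float64(9.0), np.float64(12.9))]
[175, 174, 167, 139, 97, 67, 60, 61, 60, 68, 98, 141, 173, 188, 190, 189, 187, 184, 181, 179, 178, 177, 174, 164, 154, 156, 164, 169, 170, 172, 171, 171, 170, 169, 169, 170, 170, 171, 171, 170, 170, 168, 167, 168, 167, 168, 167, 164, 155, 141, 120, 94, 81, 79, 90, 112, 131, 142, 145, 142, 135, 121]
[88, 69, 56, 54, 59, 62, 62, 63, 62, 62, 63, 72, 104, 142, 168, 186, 200, 206, 205, 204, 200, 200, 197, 194, 194, 191, 190, 190, 189, 190, 190, 185, 174, 173, 189, 200, 202, 201, 201, 201, 200, 201, 201, 190, 163, 138, 128, 119, 114, 108, 100, 88, 83, 83, 81, 82, 83, 81, 83, 83, 87, 89, 93, 96, 96, 96, 95, 95, 97, 96]
```

The springs are sunk about 8 to 9 mm, so a little more is needed.

Request:
drive_tool(motion=[1,0,0.2,0,0,0,1,0,0.2,0,0,0,0.5,0,0,0,0,0,0,0,0,0,0,0,0,0,0,0,0,0,0,0,0,0,0,0])

```text
t: 17.85
ee_pos: [0.528, 0.1068, 0.0659]
tool_rot: [179.9, 0.7, -5.5]
ft_force: [-9.6, 4.2, 7.8]
grip_width: 0.226
finger_force: 60.8
```

```bash
python3 - <<'E'
from plant import manip
import numpy as np
s=manip.get_state();print(s["t"],s["ee_pos"],s["tool_rot"],s["ft_force"],s["finger_force"])
E
```

```text
17.85 [0.5280178  0.10675039 0.06592976] [179.87609017   0.65775044  -5.54462721] [-9.55677332  4.23155099  7.77891958] 60.77973961830139
```

Request:
drive_tool(motion=[0.8,0,0,0,0,0,0,0,0,0,0,0,0,0,0,0,0,0,0,0,0,0,0,0,0,0,0,0,0,0,0,0,0,0,0,0,0,0,0,0,0,0])

```text
t: 18.55
ee_pos: [0.5284, 0.1067, 0.0659]
tool_rot: [179.9, 0.7, -5.6]
ft_force: [-10.7, 4.0, 8.6]
grip_width: 0.222
finger_force: 60.8
```

```bash
python3 - <<'E'
from plant import manip
s=manip.get_state();print(s["t"],s["ee_pos"],s["ft_force"]);print(manip.job_done())
E
```

```text
18.55 [0.52844682 0.10673375 0.06592172] [-10.74852465   3.96655242   8.57960255]
the job is handed in; nothing more can be done
None
```

The plaque is laid in the pocket and pushed home against the fence, and the job was handed in at 18.6 s with the carriage still held at about 11 N at the wrist (about 10 N on the springs after friction), the springs sunk an estimated 10 mm (±1 mm).

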